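# Close up and lock a row of honey jars in the packing cradle

## Task

Slide the carriage of the packing cradle along its track so that its green divider closes up the three honey jars and presses the row against the sprung black pad at the other end, until the pad is pushed in about half of its spring travel (not bottomed). Leave the carriage there and then press its red lock lever down until it clicks over and stays down. Handle the glass gently, keep the jars standing, and leave everything else on the counter where it is.

Things in the scene. Friction and masses are not known exactly. Their poses are not given: they have to be found in the camera images.
- cradle: Packing cradle fixed on the counter: pale wooden floor 84 mm wide (x), 12 mm thick, from y = -270 to +230 mm, with aluminium side rails 34 mm high. Origin on the counter, z up. Carriage at the -y end, end stop at the +y end, the jars in a row along y between them, at x = 0.
- carriage (a joint): Sliding position of the carriage, m: 0 at the -y end, up to 0.170 as it slides towards the jars (cradle +y). The divider's jar-side face lies at cradle y = -0.170 + this value. It stays where it is left: track friction about 9 N, which also holds it against the pad's spring.
- grip_top (a point): Centre of the top of the carriage's upright black slider grip, 107 mm above the counter. Grip: 40 mm (x) by 20 mm (y) by 85 mm high. The flat face on its -y side, 10 mm behind this point, can be pushed (its upper 45 mm stands clear of all else). This point lies 26 mm to the -y side of the divider's jar-side face.
- divider_face (a point): Centre of the jar-side (+y) face of the green divider plate on the carriage; plate 68 mm wide, 66 mm high, 6 mm thick; this point is 47 mm above the counter.
- end_stop: Aluminium plate 84 by 80 mm high across the cradle's +y end; origin at the foot of its jar-side face (cradle y = +218 mm). Before it a dark block and a black 62 by 56 mm pad on a yellow stem. The free pad's face stands 55 to 85 mm before the plate, set anew each time, not reported: see or feel it. Sprung pad: gives from 3 N, then 0.4 N per mm over 14 mm (half way 5.8 N, end 8.6 N).
- lock_lever (a joint): Angle of the carriage's sprung lock lever, rad: 0 raised (0.42 rad above level), 0.5 fully down. It springs back up until about 0.33; beyond that it snaps to 0.5 and stays. Needs about 6 N down on the paddle. Pivot: 26 mm to the +x side of the carriage's middle, 64 mm above the counter, axis along cradle y.
- paddle_top (a point): Centre of the top of the red paddle (36 mm along the lever, 32 mm wide, 10 mm thick) at the end of the lock lever, 90 mm from its pivot. The lever points to the cradle's +x side, 44 mm behind (-y) the grip's middle. Paddle top about 105 mm above the counter raised, 62 mm down.
- jar_a: Honey jar with a red lid, the one nearest the divider: 68 mm in diameter, 94 mm high, 0.1 to 0.2 kg, loose, standing on the cradle floor; origin at the centre of its underside.
- jar_b: Honey jar with a brass lid, the middle one: 68 mm in diameter, 94 mm high, 0.1 to 0.2 kg, loose, standing on the cradle floor; origin at the centre of its underside.
- jar_c: Honey jar with a green lid, the one nearest the pad: 68 mm in diameter, 94 mm high, 0.1 to 0.2 kg, loose, standing on the cradle floor; origin at the centre of its underside.
- spare_jar: Bystander: dark jam jar with a white lid, 68 mm in diameter, 94 mm high, beside the cradle; origin under its centre.
- lid_stack: Bystander: stack of brass lids, 72 mm in diameter, 32 mm high; origin under its centre.
- red_mug: Bystander: red mug, 80 mm in diameter, 80 mm high, beyond the cradle; origin under its centre.
- flask: Bystander: navy flask, 84 mm in diameter, 210 mm high; origin under its centre.
- ladle: Bystander: red-handled spoon 240 mm long, lying along its x axis; origin under its middle.
- steel_bowl: Bystander: steel bowl, 170 mm in diameter, 60 mm high; origin under its centre.
- carton: Bystander: cardboard carton 130 by 170 by 120 mm high; origin under its centre.

How it is judged:
By the outcome, as a careful person would: the job done as asked, in the order asked, and still so for the second after the job is handed in, with the robot touching nothing.
It also fails if it takes over 64 s, if anything falls off the work surface, if the arm or the gripper's body presses on something with over 40 N, if the wrist force passes 120 N, or if a joint passes its speed limit or range.

## Robot

A 7-joint arm with a two-finger parallel gripper is mounted at the origin on the work surface. World frame = base frame: x ahead of the robot, y to its left, z up, the work surface at z = 0. Lengths are in m, angles in rad, forces in N, time in s.
With the tool pointing down it reaches from about 0.425 to 0.925 m from the base axis. Payload 6.8 kg.
Tool frame: the origin (TCP) lies between the finger pads; the fingertips stand r.tips_ahead ahead of it and the grasp point (between the pads) lies 5 mm behind it (r.tips_ahead is the distance from the TCP to the fingertips, in m); z points along the fingers, y is the line along which they close (so a half turn about z gives the same grasp; the last joint's range is limited). The gripper opens to 85 mm and grips with 20 to 120 N. Pads are 22 mm wide; open, the fingers measure 114 mm over their backs; the gripper's body (76 mm by 85 mm) begins 54 mm behind the grasp point. The pads swing forward as they close: fully open they stand 13 mm farther back than shut.
Start: joints at [-1.297, 0.477, 0.022, 1.555, -0.011, 1.109, -0.083], TCP at [0.251, 0.626, 0.245] pointing down, gripper open.
Joint ranges: [-2.96, 2.96], [-0.34, 2.1], [-1.41, 1.46], [0.24, 2.44], [-1.37, 4.51], [0.17, 1.92], [-2.96, 2.96]. Speed limits (rad/s): [2.39, 2.39, 3.14, 3.14, 3.14, 3.14, 3.14].

## Interface

Orientations are given as a rotation vector (axis times angle).
In Python, from bench import r gives the robot as it stands.
- The arm moves only by the tool move_arm, never from a script. Its argument "rows" is one flat list of numbers, 4 for each row, row after row: the shift along the tool's x, y, z in cm, then the turn about the tool's z in degrees. In form: [tx, ty, tz, twist, tx, ty, tz, twist, ...]. A call has 1 to 10 rows; each row is the pose to reach, as a shift and turn from the pose commanded when the call began, along the tool's axes at that moment; what a row does not reach only later rows make up. A row lasts 1/8 s, in which the tool goes at most 62.5 mm and 10.7 degrees, less where a joint would pass 70% of its speed; a pose out of reach is approached as far as the arm can. A call with a gripper value outside its range is refused whole. "fingers" is the opening, from 0 (shut) to 1 (fully open), set as the call begins (left out, the last holds). The fingers move at their own pace and stop on an object; "newtons" is the grip in N (left out, the last holds). Time passes only in rows, so rows that repeat a pose let the fingers close. It gives the time, the measured TCP pose, the force, the opening and the grip force at its end, in the units of the state.
- r.get_obs(): the state, without advancing time (a new reading comes with each control period).
- r.grab_frame(name): name is "scene" or "top" or "wrist"; returns the picture (400x640x3 uint8, blue, green, red); there is no depth.
- r.camera_params(name): a dict with "fx", "fy", "cx", "cy" (pixels), "world_from_camera" (4x4, takes a point from camera to world coordinates). Camera axes: x right, y down, z forward; pixel columns grow to the right and rows downward; lengths in m; the calibration is good to about 2 mm. The wrist camera is an equidistant fisheye: a pixel r from the principal point sees the ray r / f radians off the axis. A picture is of the moment at which its call begins: read the wrist's pose just before it. camera_params takes no time and is no camera call; for the wrist camera it gives the pose at the moment of the call.
- r.hand_in(): hands the job in; it is judged then, once.
The state is a dict: "clock": time; "joints": joint angles; "qvel": joint speeds; "tau": joint torques, N m; "tcp_pos": TCP position; "orientation": TCP orientation; "contact_force": force on the tool from outside, world axes, zero at the start; "moment": the same for the moment, N m; "grip_width": finger opening in m; "gripper_force": force on a finger pad.
Only numpy, scipy, OpenCV 4.12 (cv2) and the standard library are available. Lean on these libraries where they do the work, as an engineer would, in place of code of your own. Each camera call takes 0.05 s, during which the arm holds its last target. There are 200 camera calls.

## Working session

There is one attempt and no reset: what is moved stays moved. The work goes in short steps, Python scripts to look and compute and a tool call to move; the robot and the scene stay as the last step left them, time stands still between calls to the robot, and variables do not carry over. Pictures are saved under pics/ and viewed, at most 11 in all, crops included, and the job is handed in when it is done.

Besides the shell and the picture viewer there is one more tool, called after "Call:" by a JSON object that holds its "op" and its "data", one argument or row to a line. move_arm: Moves the arm, as the interface text tells. Its arguments: {"type":"object","properties":{"rows":{"type":"array"},"fingers":{"type":"number"},"newtons":{"type":"number"}},"required":["rows"]}

```bash
mkdir -p pics; python3 - <<'E'
from bench import r
import cv2,numpy as np
for n in("scene","top"):
    cv2.imwrite(f"pics/{n}0.png",r.grab_frame(n)); p=r.camera_params(n)
    print(n,[p[k] for k in("fx","fy","cx","cy")]);print(np.round(p["world_from_camera"],3))
o=r.get_obs();print({k:np.round(v,3) for k,v in o.items()},r.tips_ahead)
E
```

```text
scene [372.54189416206657, 372.54189416206657, 321.53101651696255, 197.1405026000458]
[[ 0.885  0.371 -0.282  0.852]
 [ 0.466 -0.722  0.512 -0.553]
 [-0.013 -0.584 -0.811  0.991]
 [ 0.     0.     0.     1.   ]]
top [441.52056097827, 441.52056097827, 317.85840078167445, 201.99678886376466]
[[-0.005 -0.998  0.06   0.413]
 [-1.     0.004 -0.019  0.037]
 [ 0.019 -0.06  -0.998  1.555]
 [ 0.     0.     0.     1.   ]]
{'clock': np.float64(0.1), 'joints': array([-1.297,  0.478,  0.022,  1.556, -0.012,  1.109, -0.083]), 'qvel': array([-0.   , -0.002, -0.001, -0.001,  0.   ,  0.001,  0.002]), 'tau': array([ 5.0000e-03, -5.9776e+01,  1.6140e+00, -2.8196e+01,  1.3000e-02,
        5.0000e-03, -0.0000e+00]), 'tcp_pos': array([0.251, 0.626, 0.244]), 'orientation': array([-5.960e-01, -3.084e+00,  3.000e-03]), 'contact_force': array([ 0.611, -0.834,  0.124]), 'moment': array([-0.075, -0.013, -0.014]), 'gripper_force': np.float64(0.0), 'grip_width': np.float64(0.085)} 0.014
```

View pics/scene0.png

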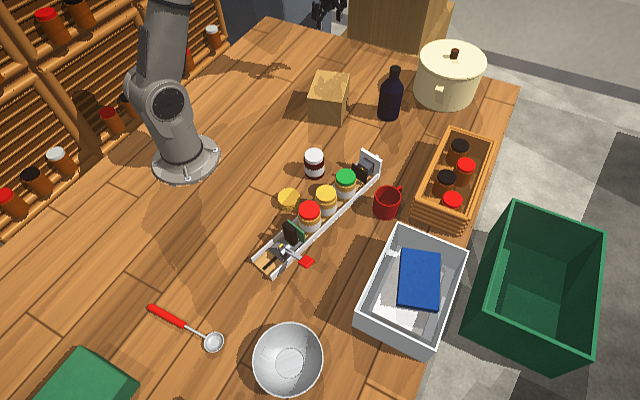

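View pics/top0.png

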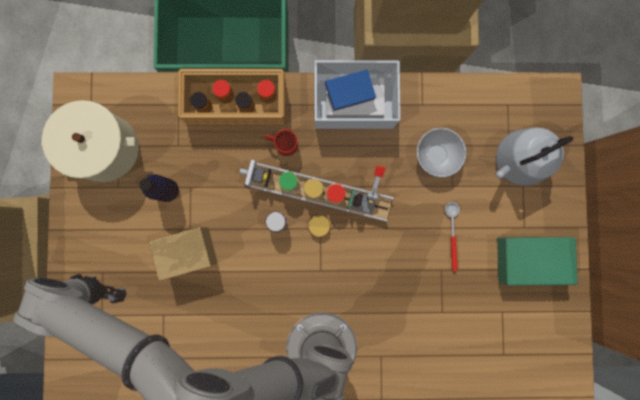

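The top view shows the cradle running from the end stop at (250,174) to the carriage end at (390,207). The jar lids are at (289,181), (314,188) and (336,194), and the red paddle is at (379,171). I'll enlarge the crops.

```bash
python3 - <<'E'
import cv2,numpy as np
t=cv2.imread("pics/top0.png")[150:230,235:400]; s=cv2.imread("pics/scene0.png")[140:285,240:400]
a=cv2.resize(t,None,fx=4.8,fy=4.8,interpolation=cv2.INTER_CUBIC)
cv2.imwrite("pics/t1.png",a)
cv2.imwrite("pics/s1.png",cv2.resize(s,None,fx=4,fy=4,interpolation=cv2.INTER_CUBIC))
E
```

```text
(no output)
```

View pics/t1.png

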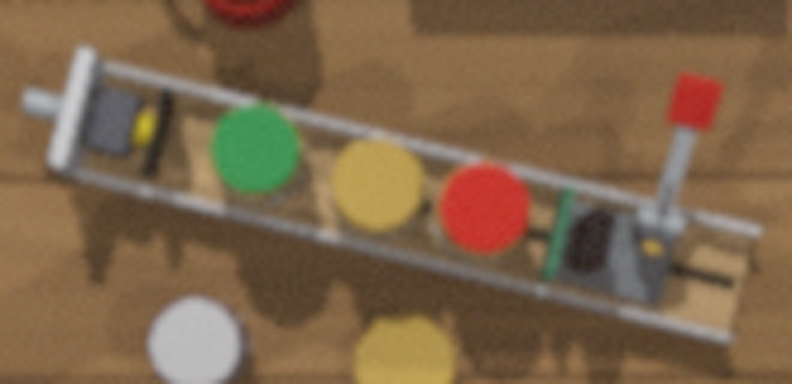

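View pics/s1.png

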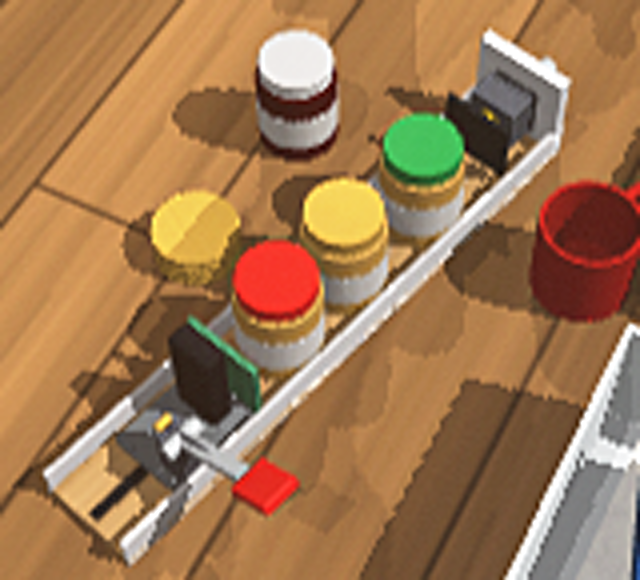

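Both crops are clear. In the top crop the lids are at (256,149), (378,185) and (485,209), the paddle at (696,102) and the rail ends at (760,231) and (728,340). In the scene crop the lids are at (277,280), (344,212) and (423,148), and the paddle at (266,484). Next I fit the cradle pose using both views.

```bash
cat >h.py <<'E'
from bench import r
import numpy as np, cv2
from scipy.optimize import least_squares
def proj(n,P):
    p=r.camera_params(n);W=p["world_from_camera"]
    c=(np.atleast_2d(P)-W[:3,3])@W[:3,:3]
    return np.c_[p["fx"]*c[:,0]/c[:,2]+p["cx"],p["fy"]*c[:,1]/c[:,2]+p["cy"]]
def ray(n,uv,z):
    p=r.camera_params(n);W=p["world_from_camera"]
    d=W[:3,:3]@np.array([(uv[0]-p["cx"])/p["fx"],(uv[1]-p["cy"])/p["fy"],1])
    return W[:3,3]+d*(z-W[2,3])/d[2]
def T(a): return np.array(a)/4.8+[235,150]
def S(a): return np.array(a)/4+[240,140]
def w(C,x,y,z):
    c,s=np.cos(C[2]),np.sin(C[2]); return np.array([C[0]+c*x-s*y,C[1]+s*x+c*y,z])
E
python3 - <<'E'
from h import *
# (view,uv,x,y or None(with index),z)
obs=[("top",T(a),0,i,.106) for i,a in enumerate([(485,209),(378,185),(256,149)])]+\
 [("scene",S(a),0,i,.106) for i,a in enumerate([(277,280),(344,212),(423,148)])]+\
 [("top",T((696,102)),.026+.09*np.cos(.42),-.24,.105),("scene",S((266,484)),.026+.09*np.cos(.42),-.24,.105),
 ("top",T((560,233)),0,-.173,.08),("top",T((760,231)),.042,-.27,.034),("top",T((728,340)),-.042,-.27,.034),
 ("top",T((96,52)),.042,.218,.08),("top",T((72,168)),-.042,.218,.08),
 ("scene",S((485,33)),-.042,.218,.08),("scene",S((565,85)),.042,.218,.08),
 ("scene",S((127,553)),.042,-.27,.034),("scene",S((50,480)),-.042,-.27,.034)]
def f(v):
    out=[]
    for n,uv,x,y,z in obs:
        if isinstance(y,int): y=v[3+y]
        out.append(proj(n,w(v,x,y,z))[0]-uv)
    return np.concatenate(out)
s=least_squares(f,[.5,.0,-.2,-.1,0,.1],loss="soft_l1")
print(s.x.round(4));print(f(s.x).reshape(-1,2).round(1).tolist())
C=s.x
def loc(p):
    d=p[:2]-C[:2];c,s_=np.cos(C[2]),np.sin(C[2]);return np.array([c*d[0]+s_*d[1],-s_*d[0]+c*d[1]])
for n,uv,z in [("top",T((158,130)),.07),("top",T((590,238)),.107),("scene",S((478,128)),.07),("top",T((195,340)),.1),("top",T((405,362)),.032)]:
    p=ray(n,uv,z);print(n,p.round(3),loc(p).round(3))
for y in(-.196,-.24): print(w(C,0,y,.1).round(4), np.linalg.norm(w(C,0,y,0)))
print("paddle",w(C,.108,-.24,.105).round(4))
from scipy.spatial.transform import Rotation as R
print(R.from_rotvec(r.get_obs()["orientation"]).as_matrix().round(3))
E
```

```text
[ 0.55    0.0252 -0.2354 -0.0777 -0.0017  0.0841]
[[0.0, -1.4], [-0.2, -1.7], [-0.1, -0.2], [-1.0, -0.6], [-0.3, 0.2], [-1.6, -1.0], [11.1, 0.4], [-9.8, 11.5], [11.6, 0.7], [-1.8, -3.3], [-0.4, -2.4], [-2.3, -0.4], [-3.3, -0.3], [-1.6, 2.4], [-0.9, 1.9], [1.7, -1.9], [0.2, -1.8]]
top [0.586 0.177 0.07 ] [0.    0.156]
top [ 0.507 -0.122  0.107] [-0.008 -0.153]
scene [0.595 0.171 0.07 ] [0.009 0.152]
top [0.438 0.149 0.1  ] [-0.137  0.094]
top [0.423 0.003 0.032] [-0.118 -0.051]
[ 0.5043 -0.1654  0.1   ] 0.5307053414951125
[ 0.494  -0.2082  0.1   ] 0.5360852206225762
paddle [ 0.599  -0.2334  0.105 ]
[[-0.928  0.373 -0.001]
 [ 0.373  0.928 -0.002]
 [-0.    -0.002 -1.   ]]
```

```bash
python3 - <<'E'
from h import *
obs=[("top",T(a),0,i,.106) for i,a in enumerate([(485,209),(378,185),(256,149)])]+\
 [("scene",S(a),0,i,.106) for i,a in enumerate([(277,280),(344,212),(423,148)])]
car=[("top",T((696,102)),.026+.09*np.cos(.42),-.24,.105),("scene",S((266,484)),.026+.09*np.cos(.42),-.24,.105),
 ("top",T((560,233)),0,-.173,.08)]
fix=[("top",T((760,231)),.042,-.27,.034),("top",T((728,340)),-.042,-.27,.034),
 ("top",T((96,52)),.042,.218,.08),("top",T((72,168)),-.042,.218,.08),
 ("scene",S((485,33)),-.042,.218,.08),("scene",S((565,85)),.042,.218,.08),
 ("scene",S((127,553)),.042,-.27,.034),("scene",S((50,480)),-.042,-.27,.034)]
def f(v):
    o=[proj(n,w(v,x,v[3+y],z))[0]-uv for n,uv,x,y,z in obs]
    o+=[proj(n,w(v,x,y+v[6],z))[0]-uv for n,uv,x,y,z in car]
    o+=[proj(n,w(v,x,y,z+v[7]*(z<.04)))[0]-uv for n,uv,x,y,z in fix]
    return np.concatenate(o)
s=least_squares(f,[.55,.03,-.23,-.08,0,.08,.03,0],loss="soft_l1");C=s.x
print(C.round(4));print(f(C).reshape(-1,2).round(1).tolist())
q=C[6]
print("grip",w(C,0,-.196+q,.107).round(4),"paddle",w(C,.108,-.24+q,.105).round(4))
c,s_=np.cos(C[2]),np.sin(C[2])
for n,uv,z in [("top",T((158,130)),.07),("top",T((590,238)),.107),("scene",S((478,128)),.07)]:
    d=ray(n,uv,z)[:2]-C[:2];print(n,(c*d[0]+s_*d[1]).round(4),(-s_*d[0]+c*d[1]).round(4))
E
```

```text
[ 0.5478  0.0214 -0.2521 -0.0739  0.0024  0.0883  0.0439 -0.0137]
[[-0.1, -0.7], [-0.2, -1.4], [-0.1, -0.3], [-1.7, -0.9], [-0.6, 0.0], [-1.6, -0.9], [-0.4, -0.9], [-1.1, 0.2], [-0.2, -1.0], [-1.5, -1.1], [-0.5, -0.5], [-0.7, -0.8], [-2.1, -0.8], [-1.7, 3.3], [-1.2, 3.2], [-0.4, 0.1], [-1.3, -0.0]]
grip [ 0.5099 -0.1259  0.107 ] paddle [ 0.6035 -0.1954  0.105 ]
top -0.0015 0.1604
top -0.0039 -0.1493
scene 0.0079 0.1567
```

```bash
cat >>h.py <<'E'
from scipy.spatial.transform import Rotation as R
def go(p,yaw_y=None):
    "tool shift in cm and twist in deg to world p, tool y at angle yaw_y (rad)"
    o=r.get_obs();M=R.from_rotvec(o["orientation"]).as_matrix()
    a=0 if yaw_y is None else (np.degrees(np.arctan2(M[1,1],M[0,1])-yaw_y)+180)%360-180
    print("t",o["clock"].round(2),"tcp",o["tcp_pos"].round(4),"F",o["contact_force"].round(1),"shift cm",(M.T@(np.array(p)-o["tcp_pos"])*100).round(2),"twist",np.round(a,2))
E
python3 -c "
from h import *
go((.51,-.126,.2),-.252)"
```

```text
Traceback (most recent call last):
  File "h.py", line 21, in go
    print("t",o["clock"].round(2),"tcp",o["tcp_pos"].round(4),"F",o["contact_force"].round(1),"shift cm",(M.T@(np.array(p)-o["tcp_pos"])*100).round(2),"twist",np.round(a,2))
              ^^^^^^^^^^^^^^^^
AttributeError: 'float' object has no attribute 'round'
```

```bash
sed -i 's/o\["clock"\].round(2)/round(o["clock"],2)/' h.py
python3 -c "
from h import *
go((.51,-.126,.2),-.252)"
```

```text
t 0.1 tcp [0.2513 0.6259 0.2444] F [ 0.6 -0.8  0.1] shift cm [-52.02 -60.14   4.55] twist 82.57
```

Call:
{"op": "move_arm", "data": {
  "rows": [-3.8, -4.3, 0, 6, -7.6, -8.6, 0, 12, -11.4, -12.9, 0, 18, -15.2, -17.2, 0, 24, -19, -21.5, 0, 30, -22.8, -25.8, 0, 36, -26.6, -30.1, 0, 42, -30.4, -34.4, 0, 48, -34.2, -38.7, 0, 54, -38, -43, 0, 60]
}}

```text
clock: 1.35
tcp_pos: [0.4441, 0.084, 0.2453]
orientation: [-2.062, -2.37, -0.001]
contact_force: [1.5, 0.5, -0.4]
grip_width: 0.0855
gripper_force: 0.0
```

```bash
python3 -c "
from h import *
go((.51,-.126,.2),-.252)"
```

```text
t 1.35 tcp [0.4441 0.084  0.2453] F [ 1.5  0.5 -0.4] shift cm [-21.71   3.63   4.52] twist 22.38
```

Call:
{"op": "move_arm", "data": {
  "rows": [-5, 0.8, 1, 6, -10, 1.6, 2, 12, -15, 2.4, 3, 18, -19, 3.2, 4, 22.4, -21.7, 3.6, 4.5, 22.4, -21.7, 3.6, 4.5, 22.4]
}}

```text
clock: 2.1
tcp_pos: [0.5098, -0.1262, 0.1998]
orientation: [2.484, 1.923, -0.003]
contact_force: [0.6, 0.7, 0.1]
grip_width: 0.0854
gripper_force: 0.0
```

```bash
python3 - <<'E'
from h import *
go((.51,-.126,.088),-.252)
p=r.camera_params("wrist");W=p["world_from_camera"]
im=r.grab_frame("wrist");cv2.imwrite("pics/w2.png",im);np.save("w2.npy",W)
print([p[k] for k in("fx","cx","cy")],W.round(3))
E
```

```text
t 2.1 tcp [ 0.5098 -0.1262  0.1998] F [0.6 0.7 0.1] shift cm [ 0.04  0.02 11.18] twist -0.06
[309.70691628693146, 317.71450110370415, 199.09127293736358] [[ 0.968 -0.238 -0.076  0.53 ]
 [-0.25  -0.925 -0.286 -0.054]
 [-0.002  0.295 -0.955  0.329]
 [ 0.     0.     0.     1.   ]]
```

View pics/w2.png

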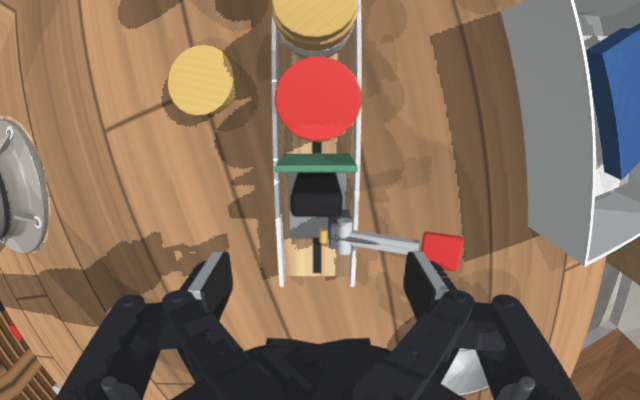

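The wrist view shows the grip top around (294–342, 192–215), the divider's top edge at (316,157), the paddle at (443,251) and the red lid at (318,98). I'll convert these to positions.

```bash
cat >>h.py <<'E'
def wray(W,uv,z,p=(309.707,317.715,199.091)):
    d=np.array([uv[0]-p[1],uv[1]-p[2]]);n=np.hypot(*d);t=n/p[0]
    v=W[:3,:3]@np.r_[d/n*np.sin(t),np.cos(t)]
    return W[:3,3]+v*(z-W[2,3])/v[2]
def loc(P,C=(.5478,.0214,-.2521)):
    d=np.array(P)[:2]-C[:2];c,s=np.cos(C[2]),np.sin(C[2]);return np.array([c*d[0]+s*d[1],-s*d[0]+c*d[1]])
E
python3 - <<'E'
from h import *
W=np.load("w2.npy")
for k,uv,z in [("grip c",(317.5,203),.107),("grip back L",(294,215),.107),("grip back R",(341,215),.107),("div top L",(280,155),.08),("div top R",(354,155),.08),("paddle",(443,249),.105),("lid a",(318.5,98),.106),("rail L end",(282,286),.034),("rail R end",(354,286),.034)]:
    p=wray(W,uv,z);print(k,p.round(4),loc(p).round(4))
im=cv2.imread("pics/w2.png")[130:270,250:480]
cv2.imwrite("pics/w2c.png",cv2.resize(im,None,fx=3.4,fy=3.4,interpolation=cv2.INTER_CUBIC))
E
```

```text
grip c [ 0.5116 -0.1235  0.107 ] [ 0.0011 -0.1493]
grip back L [ 0.4918 -0.1283  0.107 ] [-0.0169 -0.159 ]
grip back R [ 0.5266 -0.1373  0.107 ] [ 0.019 -0.159]
div top L [ 0.49   -0.0845  0.08  ] [-0.0296 -0.1169]
div top R [ 0.5484 -0.0995  0.08  ] [ 0.0308 -0.117 ]
paddle [ 0.6048 -0.191   0.105 ] [ 0.1081 -0.1914]
lid a [ 0.5317 -0.0485  0.106 ] [ 0.0018 -0.0717]
rail L end [ 0.4419 -0.2318  0.034 ] [-0.0394 -0.2716]
rail R end [ 0.5207 -0.2521  0.034 ] [ 0.042  -0.2716]
```

View pics/w2c.png

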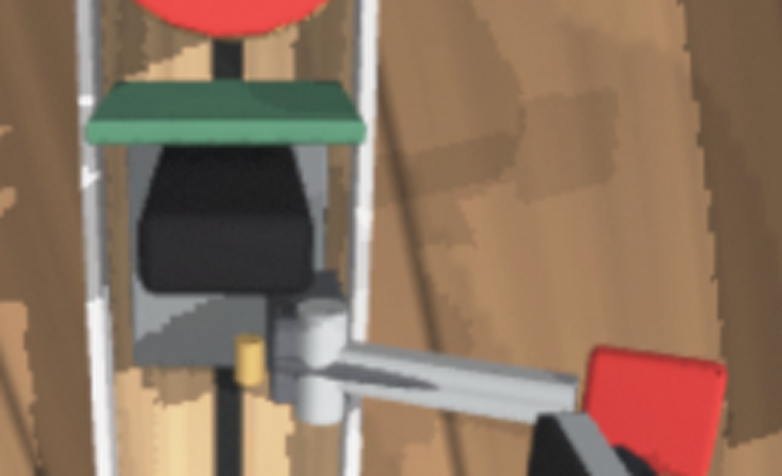

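The grip centre reads (0, −0.151) in the cradle frame, so the TCP is already centred above it. Next I descend and grasp.

Call:
{"op": "move_arm", "data": {
  "rows": [0, 0, 3, 0, 0, 0, 6, 0, 0, 0, 8.5, 0, 0, 0, 10, 0, 0, 0, 11, 0, 0, 0, 11.5, 0, 0, 0, 11.5, 0]
}}

```text
clock: 3.02
tcp_pos: [0.5104, -0.1239, 0.0855]
orientation: [2.48, 1.928, 0.0]
contact_force: [-0.4, 0.2, 1.1]
grip_width: 0.0849
gripper_force: 0.0
```

Call:
{"op": "move_arm", "data": {
  "rows": [0, 0, 0, 0, 0, 0, 0, 0, 0, 0, 0, 0, 0, 0, 0, 0, 0, 0, 0, 0, 0, 0, 0, 0, 0, 0, 0, 0, 0, 0, 0, 0],
  "fingers": 0.3,
  "newtons": 30
}}

```text
clock: 4.03
tcp_pos: [0.509, -0.1236, 0.0855]
orientation: [-2.479, -1.926, 0.001]
contact_force: [-4.3, 1.4, 6.5]
grip_width: 0.0395
gripper_force: 32.6
```

```bash
python3 - <<'E'
from h import *
go((.51,-.126,.088),-.252)
E
```

```text
t 4.03 tcp [ 0.509  -0.1236  0.0855] F [-4.3  1.4  6.5] shift cm [-0.21  0.16 -0.25] twist 0.14
```

Call:
{"op": "move_arm", "data": {
  "rows": [0.2, -0.1, -0.1, 0, 0.5, -0.1, -0.1, 0, 0.9, -0.1, -0.1, 0, 1.3, -0.1, -0.1, 0, 1.7, -0.1, -0.1, 0, 2.1, -0.1, -0.1, 0, 2.5, -0.1, -0.1, 0, 2.8, -0.1, -0.1, 0, 3.0, -0.1, -0.1, 0, 3.0, -0.1, -0.1, 0]
}}

```text
clock: 5.28
tcp_pos: [0.5157, -0.0975, 0.0856]
orientation: [2.48, 1.924, -0.005]
contact_force: [2.3, -9.1, -9.6]
grip_width: 0.0396
gripper_force: 34.6
```

Call:
{"op": "move_arm", "data": {
  "rows": [0.2, 0, 0, 0, 0.5, 0, 0, 0, 0.8, 0, 0, 0, 1.1, 0, 0, 0, 1.4, 0, 0, 0, 1.7, 0, 0, 0, 2.0, 0, 0, 0, 2.2, 0, 0, 0, 2.4, 0, 0, 0, 2.5, 0, 0, 0]
}}

```text
clock: 6.52
tcp_pos: [0.5216, -0.0743, 0.0857]
orientation: [2.48, 1.923, -0.006]
contact_force: [1.4, -12.0, -10.0]
grip_width: 0.0398
gripper_force: 34.6
```

```bash
cat >>h.py <<'E'
def feel():
    o=r.get_obs();P=o["tcp_pos"];F=o["contact_force"]
    print(round(o["clock"],2),"loc",loc(P).round(4),"Fy",round(float(F@[.249,.968,0]),1),"Fx",round(float(F@[.968,-.249,0]),1),"Fz",F[2].round(1))
E
python3 - <<'E'
from h import *
feel()
cv2.imwrite("pics/t3.png",r.grab_frame("top"))
s=r.grab_frame("scene");cv2.imwrite("pics/s3.png",s)
t=cv2.imread("pics/t3.png")
a=cv2.resize(t[150:230,235:400],(792,384),interpolation=cv2.INTER_CUBIC)
b=cv2.resize(s[140:285,240:400],None,fx=4,fy=4,interpolation=cv2.INTER_CUBIC)
cv2.imwrite("pics/s3c.png",b);cv2.imwrite("pics/t3c.png",a)
E
```

```text
6.53 loc [-0.0015 -0.0992] Fy -11.3 Fx 4.3 Fz -10.0
```

View pics/s3c.png

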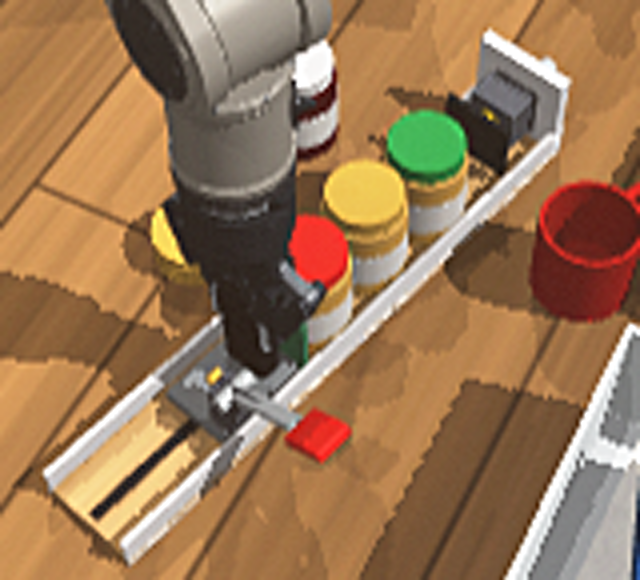

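The row is closing up, the jars are standing and the pad is still free. I'll move on in smaller steps and read the force at each one.

Call:
{"op": "move_arm", "data": {
  "rows": [0.2, 0, 0.05, 0, 0.4, 0, 0.05, 0, 0.6, 0, 0.05, 0, 0.8, 0, 0.05, 0, 1.0, 0, 0.05, 0, 1.2, 0, 0.05, 0, 1.3, 0, 0.05, 0, 1.4, 0, 0.05, 0, 1.5, 0, 0.05, 0]
}}

```text
clock: 7.75
tcp_pos: [0.5253, -0.0603, 0.0856]
orientation: [2.481, 1.922, -0.006]
contact_force: [-1.3, -12.6, -2.5]
grip_width: 0.0398
gripper_force: 35.5
```

Call:
{"op": "move_arm", "data": {
  "rows": [0.05, 0, 0, 0, 0.1, 0, 0, 0, 0.15, 0, 0, 0, 0.2, 0, 0, 0]
}}

```text
clock: 8.25
tcp_pos: [0.5258, -0.0584, 0.0856]
orientation: [2.481, 1.922, -0.006]
contact_force: [-1.9, -12.1, -2.0]
grip_width: 0.0393
gripper_force: 35.5
```

Call:
{"op": "move_arm", "data": {
  "rows": [0.05, 0, 0, 0, 0.1, 0, 0, 0, 0.15, 0, 0, 0, 0.2, 0, 0, 0]
}}

```text
clock: 8.75
tcp_pos: [0.5262, -0.0564, 0.0856]
orientation: [2.481, 1.922, -0.006]
contact_force: [-1.2, -12.8, -2.2]
grip_width: 0.0394
gripper_force: 35.5
```

Call:
{"op": "move_arm", "data": {
  "rows": [0.05, 0, 0, 0, 0.1, 0, 0, 0, 0.15, 0, 0, 0, 0.2, 0, 0, 0]
}}

```text
clock: 9.25
tcp_pos: [0.5268, -0.0545, 0.0856]
orientation: [2.481, 1.922, -0.006]
contact_force: [-1.4, -12.3, -3.2]
grip_width: 0.0393
gripper_force: 35.5
```

```bash
python3 - <<'E'
from h import *
feel()
E
```

```text
9.25 loc [-0.0015 -0.0787] Fy -12.2 Fx 1.7 Fz -3.2
```

Call:
{"op": "move_arm", "data": {
  "rows": [0.05, 0, 0, 0, 0.1, 0, 0, 0, 0.15, 0, 0, 0, 0.2, 0, 0, 0]
}}

```text
clock: 9.75
tcp_pos: [0.5273, -0.0525, 0.0856]
orientation: [2.481, 1.922, -0.006]
contact_force: [-1.4, -12.1, -1.8]
grip_width: 0.0394
gripper_force: 35.5
```

Call:
{"op": "move_arm", "data": {
  "rows": [0.03, 0, 0, 0, 0.05, 0, 0, 0, 0.08, 0, 0, 0, 0.1, 0, 0, 0]
}}

```text
clock: 10.25
tcp_pos: [0.5275, -0.0515, 0.0856]
orientation: [2.481, 1.922, -0.006]
contact_force: [-1.6, -12.6, -3.2]
grip_width: 0.0394
gripper_force: 35.5
```

Call:
{"op": "move_arm", "data": {
  "rows": [0.03, 0, 0, 0, 0.05, 0, 0, 0, 0.08, 0, 0, 0, 0.1, 0, 0, 0]
}}

```text
clock: 10.75
tcp_pos: [0.5278, -0.0505, 0.0856]
orientation: [2.481, 1.922, -0.006]
contact_force: [-1.7, -12.0, -2.4]
grip_width: 0.0396
gripper_force: 35.5
```

Call:
{"op": "move_arm", "data": {
  "rows": [0.03, 0, 0, 0, 0.05, 0, 0, 0, 0.08, 0, 0, 0, 0.1, 0, 0, 0]
}}

```text
clock: 11.25
tcp_pos: [0.528, -0.0495, 0.0856]
orientation: [2.481, 1.922, -0.006]
contact_force: [-1.5, -12.1, -3.1]
grip_width: 0.0396
gripper_force: 35.5
```

```bash
python3 - <<'E'
from h import *
feel()
E
```

```text
11.25 loc [-0.0015 -0.0736] Fy -12.1 Fx 1.6 Fz -3.1
```

Call:
{"op": "move_arm", "data": {
  "rows": [0.03, 0, 0, 0, 0.05, 0, 0, 0, 0.08, 0, 0, 0, 0.1, 0, 0, 0]
}}

```text
clock: 11.75
tcp_pos: [0.5283, -0.0486, 0.0856]
orientation: [2.481, 1.922, -0.006]
contact_force: [-1.2, -11.8, -2.6]
grip_width: 0.0396
gripper_force: 35.5
```

Call:
{"op": "move_arm", "data": {
  "rows": [0.03, 0, 0, 0, 0.05, 0, 0, 0, 0.08, 0, 0, 0, 0.1, 0, 0, 0]
}}

```text
clock: 12.25
tcp_pos: [0.5285, -0.0476, 0.0856]
orientation: [2.481, 1.922, -0.006]
contact_force: [-1.4, -12.9, -2.3]
grip_width: 0.0394
gripper_force: 35.5
```

Call:
{"op": "move_arm", "data": {
  "rows": [0.03, 0, 0, 0, 0.05, 0, 0, 0, 0.08, 0, 0, 0, 0.1, 0, 0, 0]
}}

```text
clock: 12.75
tcp_pos: [0.5288, -0.0466, 0.0856]
orientation: [2.481, 1.923, -0.006]
contact_force: [-0.9, -11.2, -1.3]
grip_width: 0.0392
gripper_force: 35.5
```

Call:
{"op": "move_arm", "data": {
  "rows": [0.03, 0, 0, 0, 0.05, 0, 0, 0, 0.08, 0, 0, 0, 0.1, 0, 0, 0]
}}

```text
clock: 13.25
tcp_pos: [0.529, -0.0456, 0.0856]
orientation: [2.481, 1.923, -0.006]
contact_force: [-0.8, -12.2, -2.1]
grip_width: 0.04
gripper_force: 35.5
```

```bash
python3 - <<'E'
from h import *
feel()
cv2.imwrite("pics/t4.png",r.grab_frame("top"))
s=r.grab_frame("scene");cv2.imwrite("pics/s4.png",s)
cv2.imwrite("pics/s4c.png",cv2.resize(s[140:220,320:400],None,fx=7,fy=7,interpolation=cv2.INTER_CUBIC))
E
```

```text
13.25 loc [-0.0015 -0.0696] Fy -12.0 Fx 2.2 Fz -2.1
```

View pics/s4c.png

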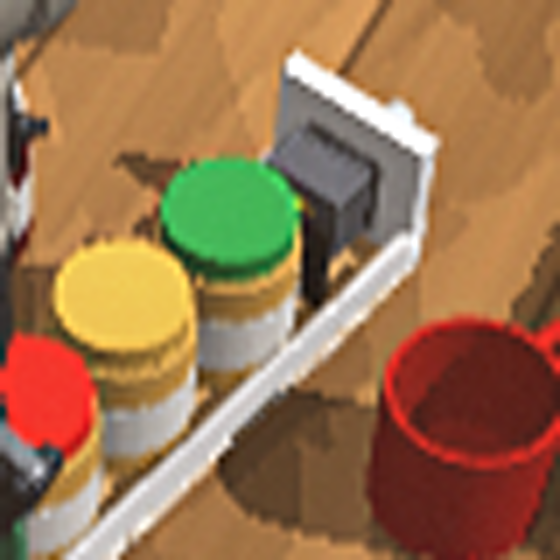

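The pad's lower corner is still at (365,182), so it hasn't moved, and the green-lid jar is almost touching it. I'll continue in 1 mm steps.

Call:
{"op": "move_arm", "data": {
  "rows": [0.03, 0, 0, 0, 0.05, 0, 0, 0, 0.08, 0, 0, 0, 0.1, 0, 0, 0]
}}

```text
clock: 13.85
tcp_pos: [0.5293, -0.0446, 0.0856]
orientation: [2.481, 1.923, -0.006]
contact_force: [-1.3, -11.7, -2.4]
grip_width: 0.0396
gripper_force: 35.4
```

Call:
{"op": "move_arm", "data": {
  "rows": [0.03, 0, 0, 0, 0.05, 0, 0, 0, 0.08, 0, 0, 0, 0.1, 0, 0, 0]
}}

```text
clock: 14.35
tcp_pos: [0.5295, -0.0437, 0.0856]
orientation: [2.481, 1.923, -0.006]
contact_force: [-0.8, -11.8, -1.5]
grip_width: 0.0395
gripper_force: 35.4
```

Call:
{"op": "move_arm", "data": {
  "rows": [0.03, 0, 0, 0, 0.05, 0, 0, 0, 0.08, 0, 0, 0, 0.1, 0, 0, 0]
}}

```text
clock: 14.85
tcp_pos: [0.5297, -0.0429, 0.0856]
orientation: [2.481, 1.922, -0.006]
contact_force: [-2.6, -12.3, -1.8]
grip_width: 0.0395
gripper_force: 35.4
```

Call:
{"op": "move_arm", "data": {
  "rows": [0.03, 0, 0, 0, 0.05, 0, 0, 0, 0.08, 0, 0, 0, 0.1, 0, 0, 0]
}}

```text
clock: 15.35
tcp_pos: [0.5297, -0.0429, 0.0856]
orientation: [2.481, 1.921, -0.007]
contact_force: [-2.3, -15.1, -1.8]
grip_width: 0.0398
gripper_force: 35.5
```

```bash
python3 - <<'E'
from h import *
feel()
E
```

```text
15.35 loc [-0.0015 -0.0667] Fy -15.2 Fx 1.5 Fz -1.8
```

Pad contact shows at a grip position of −0.0667: motion stopped and the force stepped up 3 N. The target is 7 mm further, near −18 N.

Call:
{"op": "move_arm", "data": {
  "rows": [0.05, 0, 0, 0, 0.1, 0, 0, 0, 0.15, 0, 0, 0, 0.2, 0, 0, 0, 0.2, 0, 0, 0]
}}

```text
clock: 15.98
tcp_pos: [0.5302, -0.0411, 0.0856]
orientation: [2.481, 1.921, -0.008]
contact_force: [-1.8, -15.7, -1.3]
grip_width: 0.0394
gripper_force: 35.5
```

Call:
{"op": "move_arm", "data": {
  "rows": [0.05, 0, 0, 0, 0.1, 0, 0, 0, 0.15, 0, 0, 0, 0.2, 0, 0, 0, 0.2, 0, 0, 0]
}}

```text
clock: 16.6
tcp_pos: [0.5306, -0.0395, 0.0856]
orientation: [2.481, 1.921, -0.008]
contact_force: [-2.5, -16.4, -1.8]
grip_width: 0.0396
gripper_force: 35.5
```

Call:
{"op": "move_arm", "data": {
  "rows": [0.05, 0, 0, 0, 0.1, 0, 0, 0, 0.15, 0, 0, 0, 0.2, 0, 0, 0, 0.2, 0, 0, 0]
}}

```text
clock: 17.23
tcp_pos: [0.531, -0.0378, 0.0856]
orientation: [2.481, 1.92, -0.008]
contact_force: [-2.6, -16.8, -2.0]
grip_width: 0.0393
gripper_force: 35.6
```

```bash
python3 - <<'E'
from h import *
feel()
E
```

```text
17.23 loc [-0.0014 -0.0615] Fy -16.9 Fx 1.7 Fz -2.0
```

Call:
{"op": "move_arm", "data": {
  "rows": [0.05, 0, 0, 0, 0.1, 0, 0, 0, 0.15, 0, 0, 0, 0.2, 0, 0, 0, 0.2, 0, 0, 0]
}}

```text
clock: 17.85
tcp_pos: [0.5315, -0.0362, 0.0856]
orientation: [2.481, 1.92, -0.009]
contact_force: [-2.7, -17.4, -1.4]
grip_width: 0.0396
gripper_force: 35.6
```

```bash
python3 - <<'E'
from h import *
feel()
for n in("top","scene"): cv2.imwrite(f"pics/{n}5.png",r.grab_frame(n))
# pad motion: compare green-lid/pad between views via lid centroid
for n,files in {"top":("top0","t4","top5"),"scene":("scene0","s4","scene5")}.items():
    for f in files:
        h=cv2.cvtColor(cv2.imread(f"pics/{f}.png"),cv2.COLOR_BGR2HSV)
        m=cv2.inRange(h,(50,120,90),(75,255,255))
        k,l,st,ce=cv2.connectedComponentsWithStats(m)
        for s,c in zip(st[1:],ce[1:]):
            p=ray(n,c,.106)
            if s[4]>60 and abs(loc(p)[0])<.04 and 0<loc(p)[1]<.2: print(f,s[4],c.round(1),loc(p).round(4))
E
```

```text
17.85 loc [-0.0015 -0.0599] Fy -17.5 Fx 1.7 Fz -1.4
top0 214 [287.7 180.6] [0.     0.0902]
t4 225 [277.7 178.1] [0.     0.1241]
top5 226 [274.7 177.7] [-0.001  0.134]
scene0 265 [345.7 176.3] [0.0041 0.0909]
s4 252 [352.7 170.2] [0.0044 0.1236]
scene5 247 [354.4 168.2] [0.0034 0.1333]
```

The pad is compressed about 6.8 mm, and the force and the lid motion agree. Next I release and lift away.

Call:
{"op": "move_arm", "data": {
  "rows": [0, 0, 0, 0, 0, 0, 0, 0, 0, 0, 0, 0, 0, 0, 0, 0, 0, 0, 0, 0, 0, 0, 0, 0],
  "fingers": 0.9
}}

```text
clock: 18.7
tcp_pos: [0.5332, -0.0296, 0.0858]
orientation: [-2.48, -1.928, -0.0]
contact_force: [-0.5, 0.3, -0.3]
grip_width: 0.0771
gripper_force: 0.0
```

Call:
{"op": "move_arm", "data": {
  "rows": [0, 0, -1, 0, 0, 0, -3, 0, 0, 0, -6, 0, 0, 0, -9, 0, 0, 0, -11, 0, 0, 0, -11, 0]
}}

```text
clock: 19.45
tcp_pos: [0.5342, -0.0298, 0.1976]
orientation: [2.479, 1.927, 0.005]
contact_force: [-0.3, -0.7, -1.1]
grip_width: 0.0768
gripper_force: 0.0
```

Call:
{"op": "move_arm", "data": {
  "rows": [-1.5, 3, 0, 0, -3, 6, 0, 0, -4.4, 9, 0, 0, -4.4, 10.5, 0, 0, -4.4, 10.5, 0, 0, -4.4, 10.5, 0, 0, -4.4, 10.5, 0, 0],
  "fingers": 0
}}

```text
clock: 20.32
tcp_pos: [0.6234, -0.0973, 0.1958]
orientation: [-2.479, -1.929, -0.0]
contact_force: [-1.0, 0.7, -0.6]
grip_width: 0.0002
gripper_force: 0.0
```

```bash
python3 - <<'E'
from h import *
feel(); C=(.5478,.0214,-.2521)
W=r.camera_params("wrist")["world_from_camera"]
cv2.imwrite("pics/w6.png",r.grab_frame("wrist"));np.save("w6.npy",W)
go(w(C,.110,-.104,.13),-.252)
h=cv2.cvtColor(cv2.imread("pics/w6.png"),cv2.COLOR_BGR2HSV)
m=cv2.inRange(h,(0,150,80),(8,255,255))|cv2.inRange(h,(172,150,80),(180,255,255))
k,l,st,ce=cv2.connectedComponentsWithStats(m)
for s,c in zip(st[1:],ce[1:]):
    if s[4]>100: print(s,c.round(),loc(wray(W,c,.105)).round(4))
E
```

```text
20.32 loc [ 0.1028 -0.0961] Fy 0.4 Fx -1.1 Fz -0.6
t 20.38 tcp [ 0.6235 -0.0974  0.1959] F [ 0.8 -0.2  0.1] shift cm [-0.79  0.7   6.58] twist 0.21
[ 145   46   78   81 4883] [183.  86.] [ 0.0036 -0.0018]
[ 301  196   46   45 1791] [323. 218.] [ 0.1084 -0.1037]
```

View pics/w6.png

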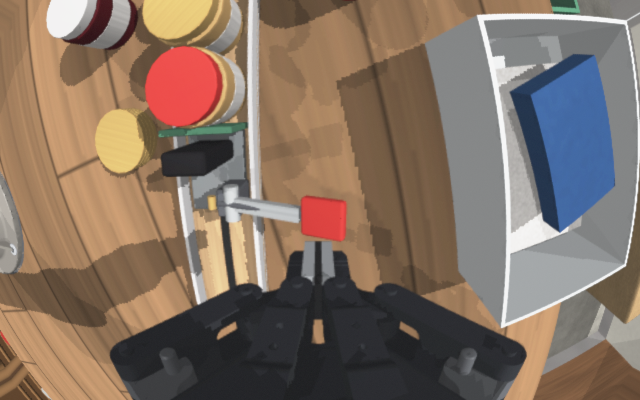

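The paddle is at (323,218), which is cradle (0.108, −0.104). Before pressing the lever, I check that the release didn't shift the carriage.

```bash
python3 - <<'E'
from h import *
for n in("top","scene"):
    cv2.imwrite(f"pics/{n}6.png",r.grab_frame(n))
    for f in (n+"5",n+"6"):
        h=cv2.cvtColor(cv2.imread(f"pics/{f}.png"),cv2.COLOR_BGR2HSV)
        for nm,m in (("green",cv2.inRange(h,(50,120,90),(75,255,255))),("red",cv2.inRange(h,(0,150,80),(8,255,255))|cv2.inRange(h,(172,150,80),(180,255,255)))):
          k,l,st,ce=cv2.connectedComponentsWithStats(m)
          for s,c in zip(st[1:],ce[1:]):
            p=ray(n,c,.106)
            if s[4]>40 and -.04<loc(p)[0]<.13 and -.3<loc(p)[1]<.2: print(f,nm,s[4],c.round(1),loc(p).round(4))
E
```

```text
top5 green 226 [274.7 177.7] [-0.001  0.134]
top5 red 524 [284.  141.6] [0.1226 0.1343]
top5 red 103 [353.1 163.8] [ 0.1074 -0.1056]
top5 red 150 [311.4 187.4] [-0.0024  0.0092]
top6 green 219 [274.8 177.6] [-0.0009  0.1338]
top6 red 470 [284.  141.6] [0.1228 0.1343]
top6 red 274 [314.8 188.2] [-0.0022 -0.0025]
scene5 green 247 [354.4 168.2] [0.0034 0.1333]
scene5 red 175 [328.5 193.6] [0.0084 0.0071]
scene5 red 129 [328.7 238.8] [ 0.1095 -0.1063]
scene6 green 206 [355.9 168.6] [0.0079 0.1351]
scene6 red 130 [328.7 238.8] [ 0.1094 -0.1062]
```

The carriage held, with the paddle at (328.7,238.8) both before and after. Now I press the lever.

Call:
{"op": "move_arm", "data": {
  "rows": [-0.5, 0.4, 1.5, 0, -0.9, 0.7, 3.5, 0, -0.9, 0.7, 5.5, 0, -0.9, 0.7, 6.6, 0, -0.9, 0.7, 7.0, 0, -0.9, 0.7, 7.0, 0, -0.9, 0.7, 7.0, 0]
}}

```text
clock: 21.35
tcp_pos: [0.6292, -0.1087, 0.1265]
orientation: [2.48, 1.928, 0.002]
contact_force: [-0.6, -0.4, 0.0]
grip_width: 0.0
gripper_force: 0.0
```

Call:
{"op": "move_arm", "data": {
  "rows": [0, 0, 0.3, 0, 0, 0, 0.6, 0, 0, 0, 0.9, 0, 0, 0, 1.2, 0, 0, 0, 1.5, 0, 0, 0, 1.8, 0, 0, 0, 2.1, 0, 0, 0, 2.4, 0, 0, 0, 2.7, 0, 0, 0, 3.0, 0]
}}

```text
clock: 22.6
tcp_pos: [0.6282, -0.1086, 0.0953]
orientation: [-2.48, -1.928, 0.001]
contact_force: [-1.0, -0.2, 0.5]
grip_width: -0.0
gripper_force: 0.1
```

```bash
python3 -c "
from h import *
feel()"
```

```text
22.6 loc [ 0.1103 -0.1058] Fy -0.4 Fx -0.9 Fz 0.5
```

Call:
{"op": "move_arm", "data": {
  "rows": [0, 0, 0.3, 0, 0, 0, 0.6, 0, 0, 0, 0.9, 0, 0, 0, 1.2, 0, 0, 0, 1.5, 0, 0, 0, 1.8, 0, 0, 0, 2.0, 0, 0, 0, 2.1, 0, 0, 0, 2.1, 0]
}}

```text
clock: 23.72
tcp_pos: [0.6287, -0.1087, 0.0761]
orientation: [-2.48, -1.928, -0.001]
contact_force: [-3.8, 1.5, 11.9]
grip_width: 0.0
gripper_force: 5.6
```

```bash
python3 - <<'E'
from h import *
feel()
W=r.camera_params("wrist")["world_from_camera"]
cv2.imwrite("pics/w7.png",r.grab_frame("wrist"));np.save("w7.npy",W)
s=r.grab_frame("scene");cv2.imwrite("pics/s7.png",s)
a=cv2.resize(s[190:270,270:370],(500,400),interpolation=cv2.INTER_CUBIC)
cv2.imwrite("pics/c7.png",a)
E
```

```text
23.73 loc [ 0.1108 -0.1058] Fy 0.5 Fx -4.1 Fz 11.9
```

View pics/c7.png

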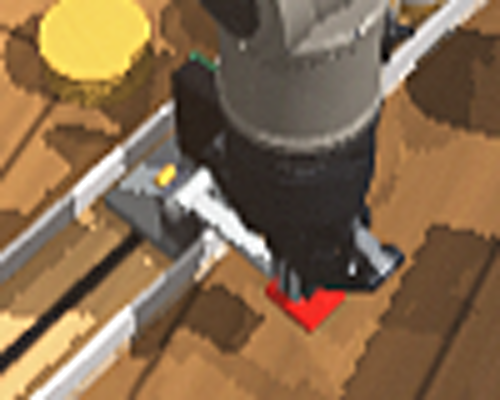

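The fingertips are on the paddle at z = 0.062, pressing 12 N against its stop. I'll retreat and verify.

Call:
{"op": "move_arm", "data": {
  "rows": [0, 0, -1, 0, 0, 0, -3, 0, 0, 0, -6, 0, 0, 0, -9, 0, 0, 0, -12, 0, 0, 0, -14, 0, 0, 4, -14, 0, -3, 8, -14, 0, -6, 12, -14, 0, -8, 14, -14, 0]
}}

```text
clock: 25.08
tcp_pos: [0.7453, -0.223, 0.2147]
orientation: [2.481, 1.926, -0.002]
contact_force: [-0.2, 0.0, -0.1]
grip_width: 0.0001
gripper_force: 0.0
```

```bash
python3 - <<'E'
from h import *
feel()
s=r.grab_frame("scene");t=r.grab_frame("top");cv2.imwrite("pics/scene8.png",s);cv2.imwrite("pics/top8.png",t)
for n,f in(("scene","scene8"),("top","top8")):
    h=cv2.cvtColor(cv2.imread(f"pics/{f}.png"),cv2.COLOR_BGR2HSV)
    for nm,m in (("green",cv2.inRange(h,(50,120,90),(75,255,255))),("red",cv2.inRange(h,(0,150,80),(8,255,255))|cv2.inRange(h,(172,150,80),(180,255,255)))):
      k,l,st,ce=cv2.connectedComponentsWithStats(m)
      for s_,c in zip(st[1:],ce[1:]):
        for z in(.106,.062):
          p=ray(n,c,z)
          if s_[4]>40 and -.04<loc(p)[0]<.13 and -.3<loc(p)[1]<.2: print(f,nm,z,s_[4],c.round(1),loc(p).round(4))
cv2.imwrite("pics/c8.png",cv2.resize(s[140:285,240:400],None,fx=4,fy=4,interpolation=cv2.INTER_CUBIC))
E
```

```text
25.07 loc [ 0.2522 -0.1875] Fy -0.0 Fx -0.2 Fz -0.1
scene8 red 0.106 152 [320.4 196.9] [-0.0014 -0.0179]
scene8 red 0.062 152 [320.4 196.9] [-0.0233  0.0051]
scene8 red 0.106 82 [328.2 247.6] [ 0.1264 -0.1271]
scene8 red 0.062 82 [328.2 247.6] [ 0.1109 -0.1095]
top8 green 0.106 219 [274.8 177.6] [-0.0007  0.1337]
top8 green 0.062 219 [274.8 177.6] [0.0033 0.1383]
top8 red 0.106 505 [283.8 141.4] [0.1233 0.135 ]
top8 red 0.106 99 [352.2 163.6] [ 0.1075 -0.1025]
top8 red 0.062 99 [352.2 163.6] [ 0.1149 -0.105 ]
top8 red 0.106 274 [314.8 188.1] [-0.0021 -0.0024]
top8 red 0.062 274 [314.8 188.1] [ 0.002 -0.002]
```

View pics/c8.png

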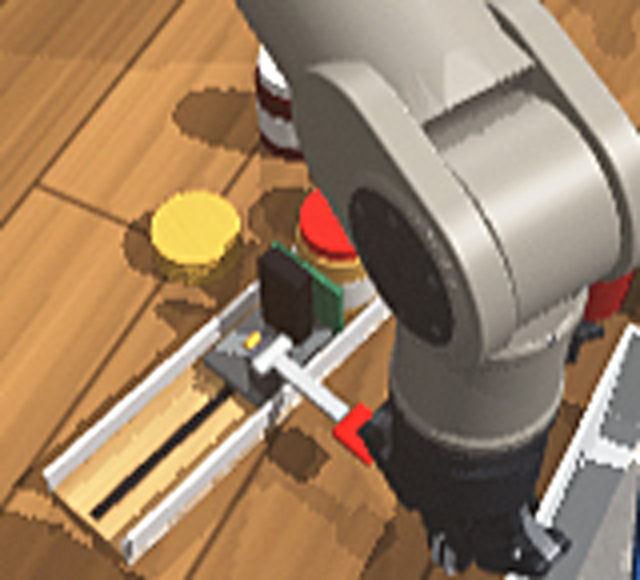

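The lever has stayed down: the paddle reads (0.115, −0.105) at z = 0.062. The jars and carriage haven't moved (green lid still at (274.8,177.6)) and the arm is clear, so I hand in.

```bash
python3 -c "
from bench import r
print(r.hand_in())"
```

```text
the job is handed in; nothing more can be done
None
```

The job is handed in at about 25 s of the 64 s limit: the row is pressed against the pad, which is pushed in about 7 mm of its 14 mm, the lock lever is down and staying down, and the jars are standing; I saw nothing else moved, though I did not measure the other items.

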